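Pull the cap off the guarded call button

ROBOT

A 6-joint arm with a two-finger parallel gripper is mounted at the origin on the work surface. World frame = base frame: x ahead of the robot, y to its left, z up, the work surface at z = 0. Lengths are in m, angles in rad, forces in N, time in s.
With the tool pointing down it reaches from about 0.35 to 0.875 m from the base axis. Payload 15.5 kg.
Tool frame: the origin (TCP) lies at the very end of the fingers, on their centre line; the grasp point (between the pads) lies 19 mm behind it; z points along the fingers, y is the direction in which the jaws open and shut (so a half turn about z gives the same grasp; the last joint's range is limited). The gripper opens to 85 mm and grips with 20 to 120 N. Pads are 22 mm wide; open, the fingers measure 114 mm over their backs; the gripper's body (76 mm by 85 mm) begins 54 mm behind the grasp point. The pads swing forward as they close: fully open they stand 13 mm farther back than shut.
Start: joints at [1.117, 0.494, 1.345, -0, 1.302, -0.096], TCP at [0.219, 0.585, 0.231] pointing down, gripper open.
Joint ranges: [-2.91, 2.91], [-0.82, 2.16], [0.22, 2.67], [-1.22, 4.37], [0.12, 2.79], [-3.08, 3.08]. Speed limits (rad/s): [1.89, 1.89, 2.57, 3.01, 3.01, 3.01].

INTERFACE

Orientations are given as [roll, pitch, yaw] about the fixed x, y, z axes, in that order (R = Rz(yaw) Ry(pitch) Rx(roll)).
In Python, from station import env gives the robot as it stands.
- The arm moves only by the tool send_rows, never from a script. Its argument "series" is a list of rows, each a list of 7 numbers: the shift along the tool's x, y, z in mm, then the turn, a rotation vector about the tool's x, y, z in rad, then the closure, from -1 (fully open) to 1 (shut). A call has 1 to 20 rows; each row is the pose to reach, as a shift and turn from the pose measured when the call began, along the tool's axes at that moment; what a row does not reach only later rows make up. A row lasts 1/10 s, in which the tool goes at most 50 mm and 8.59 degrees, less where a joint would pass 70% of its speed; a pose out of reach is approached as far as the arm can. A call with a gripper value outside its range is refused whole. The fingers move at their own pace and stop on an object; the grip force is fixed at half the most. Time passes only in rows, so rows that repeat a pose let the fingers close. It gives the time, the measured TCP pose, the force and the opening at its end, in the units of the state.
- env.state(): the state, without advancing time (a new reading comes with each control period).
- env.grab_frame(name): name is "scene" or "top" or "wrist"; returns a dict with "image" (384x512x3 uint8, blue, green, red), "fx", "fy", "cx", "cy" (pixels), "R" (3x3) and "t" (3): a world point X has camera coordinates R X + t; the wrist camera has in their place "mount" (4x4, takes a point from camera to tool coordinates, whose origin is the TCP and whose axes are the flange's). Camera axes: x right, y down, z forward; pixel columns grow to the right and rows downward; lengths in m; the calibration is good to about 2 mm. A picture is of the moment at which its call begins: read the wrist's pose just before it. There is no depth.
- env.job_done(): hands the job in, once; it reports no verdict.
The state is a dict: "time_s": time; "joint_positions": joint angles; "qd": joint speeds; "joint_efforts": joint torques, N m; "ee_pos": TCP position; "ee_rot": TCP orientation; "contact_force": force on the tool from outside, world axes, zero at the start; "wrist_torque": the same for the moment, N m; "grip_width": finger opening in m.
Only numpy, scipy, OpenCV 4.12 (cv2) and the standard library are available. Lean on these libraries where they do the work, as an engineer would, in place of code of your own. Each camera call takes 0.05 s, during which the arm holds its last target.

TASK

The cap of the counter's call button has to come off for cleaning: take the C-shaped puller by its handle, slide its fork under the cap's head from the open side of the guard, and pull straight up until the cap pops off; do not pull it off with the fingers. Carry the cap on the puller and set it down standing upright, dome up, inside the black change tray, without dropping or flinging it. Then slide the puller clear and stand it upright on the counter off the tray, let go, and leave the tape, the hand terminal and the stapler where they are.

Things in the scene. Friction and masses are not known exactly. Their poses are not given: they have to be found in the camera images.
- callbox: Grey call-button box fixed to the counter, 130 x 130 x 40 mm high; origin at the centre of its underside, z up, yaw within 0.6 rad. The white cap sits on a grey stem (21 mm square, 13 mm high) in the middle of its top. A black guard, 84 mm clear inside, up to 70 mm above the counter, closes three sides of the cap; only on the box's +x side is it open to slide a tool under the head.
- cap_center (a point): White domed button cap, about 90 g, 36 mm high; this point is on its axis, half-way up. Upper part: round head, 70 mm across, 20 mm thick, flat underside. Lower part: square socket, 34 mm wide, 16 mm long, sides along the cap's x and y (yaw as the box at the start). Loose, it stands on its socket.
- cap: The same cap; origin at the centre of its socket's foot, z up through the dome. Seated, the foot rests on the box top, so the head's underside is 16 mm above the box top (56 mm above the counter). Sprung grips on the stem hold it snugly: about 6 to 15 N straight up; they let go after about 10 mm of lift.
- puller_grip (a point): C-shaped steel puller, about 200 g, standing on its fork at the start; this point is the middle of its upright black handle (22 x 22 mm square, sides along its x and y, 48 mm tall), 92 mm above the puller's underside. z up along the handle; the fork's prongs point to -x. With the handle over the cap's axis and puller yaw equal to box yaw, the prongs lie under the head on both sides of the socket.
- puller: The same puller; origin at its underside, below the handle. Two prongs 8 mm wide, 6 mm thick, 42 mm apart, lie at the bottom from x = -26 to +50 mm; at x = 42 to 50 a cross-bar joins them and an 18 mm wide spine rises to a 10 mm thick arm (56 to 66 mm up), which carries the handle (66 to 114 mm up). The mouth of the C is 50 mm high (6 to 56 mm up), open to -x.
- tray_floor (a point): Shallow black rubber change tray fixed to the counter, 140 mm along its x, 180 mm along its y; this point is the centre of its inner floor, 3 mm above the counter; its rim is 4 mm wide, 5 mm above the counter.
- tape: Roll of brown tape lying flat, 90 mm across, 24 mm high, origin at the centre of its underside. Bystander.
- scanner: Black hand terminal lying flat, 75 x 150 x 18 mm, origin at the centre of its underside. Bystander.
- stapler: Grey stapler, 120 x 34 mm, 42 mm high, length along its x, origin at the centre of its underside. Bystander.

How it is judged:
On the way:
1. the cap is off its stem, at least 25 mm up, hanging on the puller and not held by the fingers (z of cap in the frame of callbox above 0.065 m and contact force between puller and cap above 0.2 N and contact force between the fingers and cap below 0.5 N and angle between cap's own z axis and vertical below 0.4 rad), for 0.2 s.
At the end, for the whole second after the job is handed in: Cap upright (0.15 rad) on the tray floor, its axis within 55 mm (tray x) and 75 mm (tray y) of the tray centre; puller upright (0.1 rad) on the counter, handle axis outside the tray and 60 mm or more from the cap axis, not touching the cap; both at rest (x of cap_center in the frame of tray_floor between -0.055 and 0.055 m and y of cap_center in the frame of tray_floor between -0.075 and 0.075 m and z of cap_center in the frame of tray_floor between 0.012 and 0.024 m and angle between cap_center's own z axis and vertical below 0.15 rad and linear speed of each of cap, puller below 0.02 m/s and height (world z) of puller_grip between 0.085 and 0.098 m and angle between puller_grip's own z axis and vertical below 0.1 rad and not (x of puller_grip in the frame of tray_floor between -0.07 and 0.07 m and y of puller_grip in the frame of tray_floor between -0.09 and 0.09 m) and contact force between puller and cap below 0.05 N and horizontal distance between puller_grip and cap_center above 0.06 m).
It fails at once if the fingers take hold of the cap while it is on its stem (contact force between the fingers and cap above 2 N and distance between cap and callbox below 0.055 m).
It fails at once if the cap is dropped or flung (faster than 0.9 m/s) (linear speed of cap above 0.9 m/s).
It fails at once if the tape is moved more than 30 mm (distance of tape from where it was at the start of the episode above 0.03 m).
It fails at once if the hand terminal is moved more than 30 mm (distance of scanner from where it was at the start of the episode above 0.03 m).
It fails at once if the stapler is moved more than 30 mm (distance of stapler from where it was at the start of the episode above 0.03 m).
It also fails if it takes over 64 s, if anything falls off the work surface, if the arm or the gripper's body presses on something with over 40 N, if the wrist force passes 120 N, or if a joint passes its speed limit or range.

## Working session

There is one attempt and no reset: what is moved stays moved. The work goes in short steps, Python scripts to look and compute and a tool call to move; the robot and the scene stay as the last step left them, time stands still between calls to the robot, and variables do not carry over. Pictures are saved under pics/ and viewed, and the job is handed in when it is done.

Besides the shell and the picture viewer there is one more tool, called as a command line: name --pt "numbers of a row" for each row, then --argument value for the rest. send_rows: Moves the arm, as the interface text tells. Its arguments: {"type":"object","properties":{"series":{"type":"array","items":{"type":"array","items":{"type":"number"}}}},"required":["series"]}

```bash
ls; mkdir -p pics
python3 - <<'E'
from station import env
import cv2
s=env.state();print({k:s[k] for k in('time_s','ee_pos','ee_rot','contact_force','grip_width')})
for n in('scene','top','wrist'):
    f=env.grab_frame(n);cv2.imwrite(f'pics/{n}0.png',f['image'])
    print(n,f['fx'],f['fy'],f['cx'],f['cy'],f.get('R'),f.get('t'),f.get('mount'))
E
```

```text
pics
{'time_s': 0.0, 'ee_pos': array([0.21869714, 0.58508205, 0.23067463]), 'ee_rot': array([-3.14033381e+00, -1.15495159e-04,  2.78383951e+00]), 'contact_force': array([-0.56170789,  0.23871396, -0.62060581]), 'grip_width': 0.08520604625834848}
scene 398.89489146015234 398.89489146015234 258.83708176680665 193.41982817635292 [[ 0.82851947  0.55994049  0.00470359]
 [ 0.43207064 -0.63392781 -0.64144407]
 [-0.35618877  0.53348119 -0.76715538]] [-0.46801883 -0.20517605  1.17394602] None
top 459.5366918411448 459.5366918411448 261.8566440176558 197.45091265544022 [[-0.0204415  -0.99974174  0.00992929]
 [-0.99638987  0.01955246 -0.08261309]
 [ 0.08239761 -0.01158218 -0.99653223]] [0.0136086  0.57562093 0.971577  ] None
wrist 301.59179428304196 301.59179428304196 256.112508287009 193.9234798339642 None None [[-2.31235965e-04 -9.58915758e-01 -2.83690879e-01  7.19370237e-02]
 [ 9.99999729e-01 -2.33703470e-05 -7.36103003e-04 -3.08891536e-04]
 [ 6.99230815e-04 -2.83690973e-01  9.58915504e-01 -1.43132081e-01]
 [ 0.00000000e+00  0.00000000e+00  0.00000000e+00  1.00000000e+00]]
```

View pics/scene0.png

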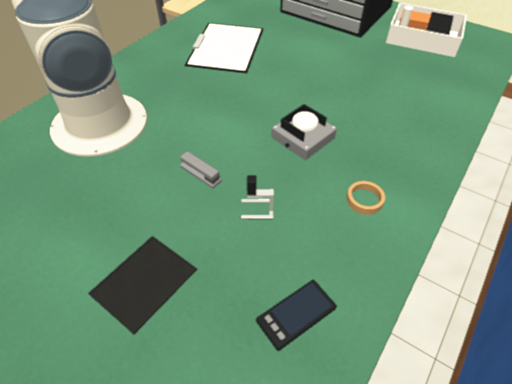

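View pics/top0.png

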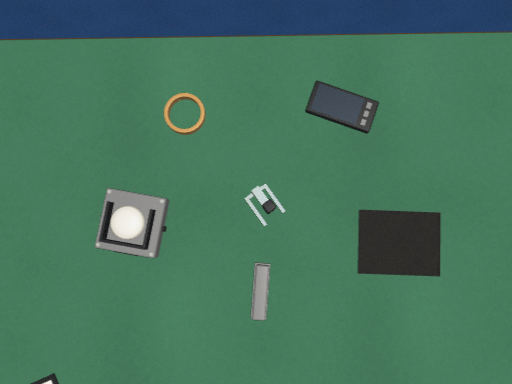

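View pics/wrist0.png

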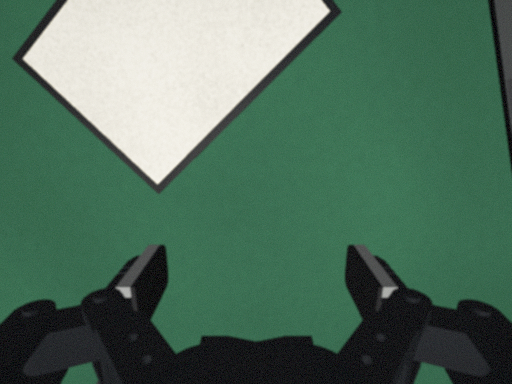

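Run:
```python
import cv2,numpy as np
a=cv2.imread('pics/top0.png')
def c(x,y,w,h,s,n): cv2.imwrite(n,cv2.resize(a[y:y+h,x:x+w],None,fx=s,fy=s,interpolation=cv2.INTER_CUBIC))
c(85,180,90,85,6,'pics/t_box.png')
c(235,175,60,60,9,'pics/t_pul.png')
c(340,195,120,90,6,'pics/t_tray.png')
```

```text
(no output)
```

View pics/t_box.png

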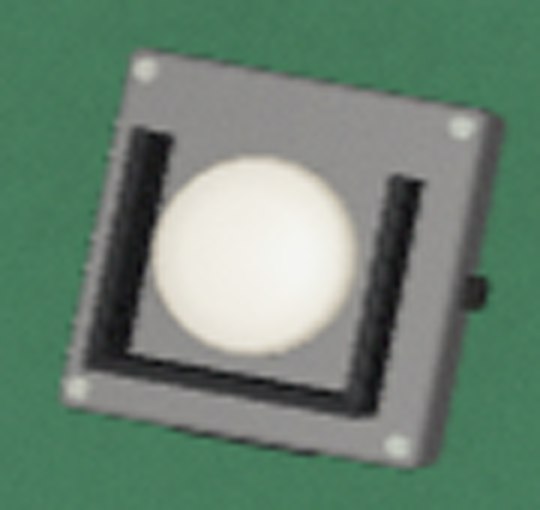

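View pics/t_pul.png

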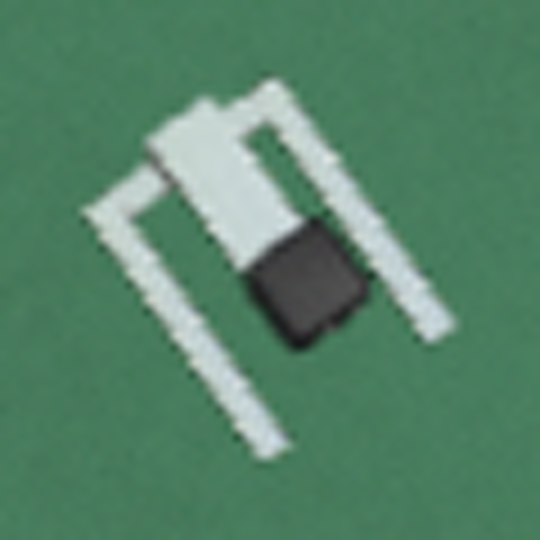

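View pics/t_tray.png

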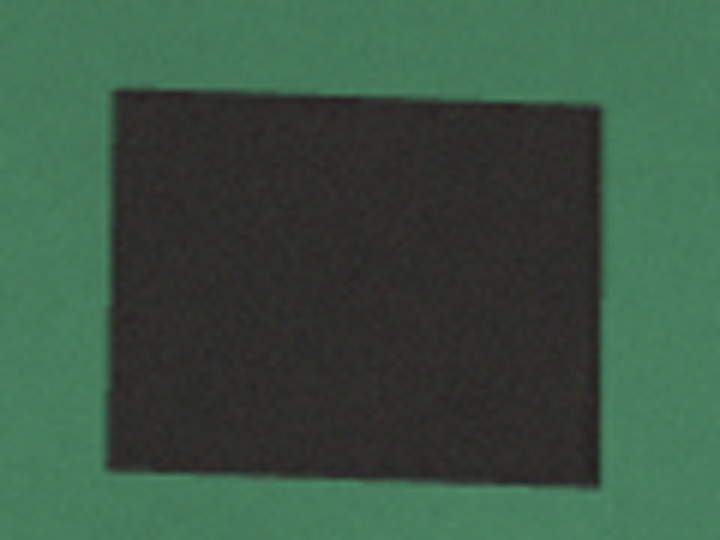

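```bash
cat > h.py <<'E'
import numpy as np,cv2
from scipy.optimize import least_squares
TOP=dict(f=459.5366918411448,cx=261.8566440176558,cy=197.45091265544022,R=np.array([[-0.0204415,-0.99974174,0.00992929],[-0.99638987,0.01955246,-0.08261309],[0.08239761,-0.01158218,-0.99653223]]),t=np.array([0.0136086,0.57562093,0.971577]))
SC=dict(f=398.89489146015234,cx=258.83708176680665,cy=193.41982817635292,R=np.array([[0.82851947,0.55994049,0.00470359],[0.43207064,-0.63392781,-0.64144407],[-0.35618877,0.53348119,-0.76715538]]),t=np.array([-0.46801883,-0.20517605,1.17394602]))
def proj(C,P):
    p=np.atleast_2d(P)@C['R'].T+C['t'];return np.c_[C['cx']+C['f']*p[:,0]/p[:,2],C['cy']+C['f']*p[:,1]/p[:,2]]
def un(C,uv,z):
    d=C['R'].T@np.array([(uv[0]-C['cx'])/C['f'],(uv[1]-C['cy'])/C['f'],1]);o=-C['R'].T@C['t']
    return o+d*(z-o[2])/d[2]
def body(q,L):
    L=np.asarray(L,float);c,s=np.cos(q[2]),np.sin(q[2])
    return np.c_[q[0]+c*L[:,0]-s*L[:,1],q[1]+s*L[:,0]+c*L[:,1],L[:,2]]
def fit(C,L,uv,q0):
    r=least_squares(lambda q:(proj(C,body(q,L))-uv).ravel(),q0,loss='soft_l1');
    return r.x,np.abs(proj(C,body(r.x,L))-uv).max(1)
E
python3 - <<'E'
from h import *
def full(p,x0,y0,s): return (np.array(p,float)+.5)/s-.5+[x0,y0]
# box: image up=+x, left=+y
uv=full([(135,48),(485,110),(422,465),(65,405)],85,180,6)
L=[(.065,.065,.04),(.065,-.065,.04),(-.065,-.065,.04),(-.065,.065,.04)]
g=un(TOP,uv.mean(0),.04);print('box',fit(TOP,L,uv,[g[0],g[1],-.2]))
print('cap',un(TOP,full([(255,255)],85,180,6)[0],.066))
uv=full([(85,212),(275,78),(262,460),(292,445),(432,343),(457,323),(318,218),(370,290),(300,350),(245,275)],235,175,9)
for h in(.029,.025):
    i=h-.008
    L=[(.05,h,.006),(.05,-h,.006),(-.026,h,.006),(-.026,i,.006),(-.026,-i,.006),(-.026,-h,.006),(.011,-.011,.114),(-.011,-.011,.114),(-.011,.011,.114),(.011,.011,.114)]
    g=un(TOP,uv.mean(0),.03);print('pul',fit(TOP,L,uv,[g[0],g[1],.5]))
uv=full([(112,90),(602,105),(600,488),(107,468)],340,195,6)
L=[(.07,.09,.005),(.07,-.09,.005),(-.07,-.09,.005),(-.07,.09,.005)]
g=un(TOP,uv.mean(0),.0);print('tray',fit(TOP,L,uv,[g[0],g[1],0]))
for n,p in dict(stap=(261,291),tape=(184,113),scan=(342,106)).items(): print(n,un(TOP,p,.02))
E
```

```text
box (array([ 0.52726906,  0.28050388, -0.18869401]), array([0.62396981, 1.3199187 , 0.85770474, 0.95527848]))
cap [0.52685852 0.28099961 0.066     ]
pul (array([ 0.55170059, -0.01047979,  0.60751044]), array([0.28354508, 0.29000053, 0.57589189, 0.09759569, 0.20137197,
       0.29061111, 0.82924316, 1.0940785 , 0.17457618, 0.64489191]))
pul (array([ 0.55153392, -0.01035422,  0.62079003]), array([0.97916677, 1.95553037, 1.95712342, 1.54278169, 1.63662867,
       1.50930999, 0.75943668, 1.04771532, 0.20218896, 0.72281099]))
tray (array([ 0.47250906, -0.29679662, -0.05546214]), array([0.49986247, 0.15098342, 0.06151516, 0.54704897]))
stap [0.37547144 0.00796555 0.02      ]
tape [0.76618284 0.16978391 0.02      ]
scan [ 0.7757771  -0.17957547  0.02      ]
```

```bash
cat >> h.py <<'E'
from scipy.spatial.transform import Rotation as Ro
def rel(s,pos,psi):
    R0=Ro.from_euler('xyz',s['ee_rot']);R1=Ro.from_euler('xyz',[np.pi,0,psi])
    return np.round(np.r_[R0.inv().apply(np.array(pos)-s['ee_pos'])*1000,(R0.inv()*R1).as_rotvec()],4)
def wrist(env,name):
    s=env.state();f=env.grab_frame('wrist');cv2.imwrite(name,f['image'])
    M=np.array(f['mount']);Rt=Ro.from_euler('xyz',s['ee_rot']).as_matrix()
    Rc=(Rt@M[:3,:3]).T;o=s['ee_pos']+Rt@M[:3,3]
    C=dict(f=f['fx'],cx=f['cx'],cy=f['cy'],R=Rc,t=-Rc@o);np.save(name[:-4]+'.npy',C);return s,C
E
python3 - <<'E'
from h import *
from station import env
print(rel(env.state(),[.5517,-.0105,.2],.607))
E
```

```text
[-5.204626e+02 -4.413355e+02  3.118730e+01 -6.000000e-04  9.000000e-04
  2.176800e+00]
```

send_rows --pt "-520.5 -441.3 31 0 0 2.177 -1" --pt "-520.5 -441.3 31 0 0 2.177 -1" --pt "-520.5 -441.3 31 0 0 2.177 -1" --pt "-520.5 -441.3 31 0 0 2.177 -1" --pt "-520.5 -441.3 31 0 0 2.177 -1" --pt "-520.5 -441.3 31 0 0 2.177 -1" --pt "-520.5 -441.3 31 0 0 2.177 -1" --pt "-520.5 -441.3 31 0 0 2.177 -1" --pt "-520.5 -441.3 31 0 0 2.177 -1" --pt "-520.5 -441.3 31 0 0 2.177 -1" --pt "-520.5 -441.3 31 0 0 2.177 -1" --pt "-520.5 -441.3 31 0 0 2.177 -1" --pt "-520.5 -441.3 31 0 0 2.177 -1" --pt "-520.5 -441.3 31 0 0 2.177 -1" --pt "-520.5 -441.3 31 0 0 2.177 -1" --pt "-520.5 -441.3 31 0 0 2.177 -1" --pt "-520.5 -441.3 31 0 0 2.177 -1" --pt "-520.5 -441.3 31 0 0 2.177 -1" --pt "-520.5 -441.3 31 0 0 2.177 -1" --pt "-520.5 -441.3 31 0 0 2.177 -1"

```text
time_s: 2.15
ee_pos: [0.5516, -0.01, 0.2003]
ee_rot: [3.141, 0.001, 0.608]
contact_force: [-0.0, -0.3, 0.3]
grip_width: 0.0855
```

Run:
```python
from h import *
from station import env
s,C=wrist(env,'pics/w1.png');print(s['time_s'],s['ee_pos'],s['ee_rot'],rel(s,[.5517,-.0105,.073],.607))
L=[(.05,.029,.006),(.05,-.029,.006),(-.026,.029,.006),(-.026,-.029,.006),(.011,-.011,.114),(-.011,-.011,.114),(-.011,.011,.114),(.011,.011,.114)]
print(proj(C,body([.5517,-.0105,.607],L)))
```

```text
2.15 [ 0.55160395 -0.01000083  0.2003172 ] [3.14110405e+00 7.32247294e-04 6.08321873e-01] [-1.132000e-01  4.023000e-01  1.273175e+02  5.000000e-04  7.000000e-04
  1.300000e-03]
[[229.53272477 125.57467001]
 [282.57591098 125.63021827]
 [231.09812894 192.31675315]
 [280.87560685 192.35455477]
 [270.10016034 185.58093597]
 [269.71084441 211.90328475]
 [242.47450127 211.88489863]
 [242.14513314 185.55889085]]
```

View pics/w1.png

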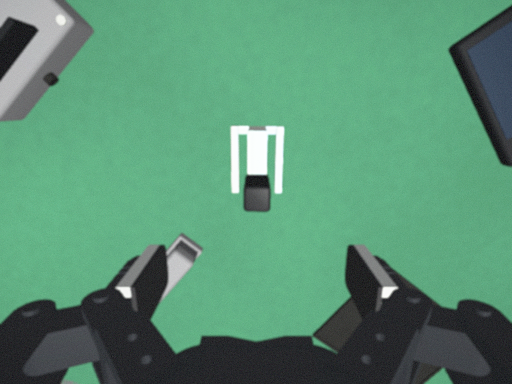

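The wrist view shows the puller upright: handle at about (243–271, 176–211) and prongs at u 231–284. This is within 1 px of the prediction, so I'll descend and grip.

send_rows --pt "0 0.4 30 0 0 0 -1" --pt "0 0.4 60 0 0 0 -1" --pt "0 0.4 85 0 0 0 -1" --pt "0 0.4 105 0 0 0 -1" --pt "0 0.4 120 0 0 0 -1" --pt "0 0.4 127 0 0 0 -1" --pt "0 0.4 127 0 0 0 -1" --pt "0 0.4 127 0 0 0 1" --pt "0 0.4 127 0 0 0 1" --pt "0 0.4 127 0 0 0 1" --pt "0 0.4 127 0 0 0 1" --pt "0 0.4 127 0 0 0 1" --pt "0 0.4 127 0 0 0 1" --pt "0 0.4 127 0 0 0 1" --pt "0 0.4 127 0 0 0 1" --pt "0 0.4 127 0 0 0 1"

```text
time_s: 3.8
ee_pos: [0.552, -0.0106, 0.0738]
ee_rot: [3.141, 0.0, 0.608]
contact_force: [-1.1, 0.7, 7.4]
grip_width: 0.0215
```

Run:
```python
from h import *
from station import env
s,C=wrist(env,'pics/w2.png');print(s['time_s'],s['ee_pos'],s['ee_rot'],rel(s,[.55,0,.19],.607))
```

```text
3.8 [ 0.55203958 -0.01055294  0.07376331] [3.14061693e+00 2.49616528e-04 6.08002943e-01] [ 4.325100e+00 -9.713400e+00 -1.162473e+02  1.000000e-03  2.000000e-04
  1.000000e-03]
```

View pics/w2.png

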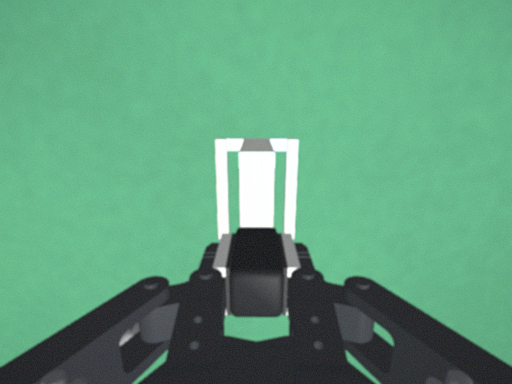

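The puller is held (width 21.5 mm). Next I'll lift it and move to the staging pose.

send_rows --pt "0 0 -20 0 0 0 1" --pt "0 0 -50 0 0 0 1" --pt "0 0 -85 0 0 0 1" --pt "0 0 -110 0 0 0 1" --pt "0 0 -120 0 0 0 1" --pt "0 0 -120 0 0 0 1"

```text
time_s: 4.45
ee_pos: [0.5525, -0.0105, 0.1946]
ee_rot: [3.139, -0.001, 0.608]
contact_force: [0.1, -0.3, -2.7]
grip_width: 0.0213
```

Run:
```python
from h import *
from station import env
s=env.state();u=np.array([np.cos(-.19),np.sin(-.19)])
p=np.array([.527,.2805])+.095*u
print(s['ee_pos'],s['contact_force'],rel(s,[*p,.1938],-.19))
```

```text
[ 0.55245376 -0.01052023  0.19455129] [ 0.11216862 -0.31731192 -2.71725978] [ 2.116660e+02 -1.853955e+02  5.819000e-01  1.700000e-03 -2.100000e-03
  7.980000e-01]
```

send_rows --pt "11 -9 0 0 0 0.04 1" --pt "28 -24 0 0 0 0.1 1" --pt "50 -44 0 0 0 0.18 1" --pt "74 -65 0 0 0 0.27 1" --pt "98 -86 0 0 0 0.37 1" --pt "122 -107 0 0 0 0.46 1" --pt "146 -128 0 0 0 0.55 1" --pt "168 -147 0 0 0 0.63 1" --pt "188 -164 0 0 0 0.71 1" --pt "202 -177 0 0.001 -0.001 0.76 1" --pt "209 -183 0.6 0.002 -0.002 0.79 1" --pt "211.7 -185.4 0.6 0.002 -0.002 0.798 1" --pt "211.7 -185.4 0.6 0.002 -0.002 0.798 1" --pt "211.7 -185.4 0.6 0.002 -0.002 0.798 1"

```text
time_s: 5.85
ee_pos: [0.6199, 0.2619, 0.1929]
ee_rot: [3.141, 0.001, -0.19]
contact_force: [-0.0, 0.9, -3.0]
grip_width: 0.021
```

Run:
```python
from h import *
from station import env
s,C=wrist(env,'pics/w3.png')
for n in('top','scene'): cv2.imwrite(f'pics/{n}3.png',env.grab_frame(n)['image'])
print(s['ee_pos'],s['ee_rot'])
a=cv2.imread('pics/top3.png');cv2.imwrite('pics/t3.png',cv2.resize(a[120:270,70:220],None,fx=4,fy=4,interpolation=cv2.INTER_CUBIC))
a=cv2.imread('pics/scene3.png');cv2.imwrite('pics/s3.png',cv2.resize(a[60:180,250:400],None,fx=5,fy=5,interpolation=cv2.INTER_CUBIC))
```

```text
[0.61994744 0.26190835 0.19291885] [ 3.14106367e+00  1.15315129e-03 -1.89608398e-01]
```

View pics/w3.png

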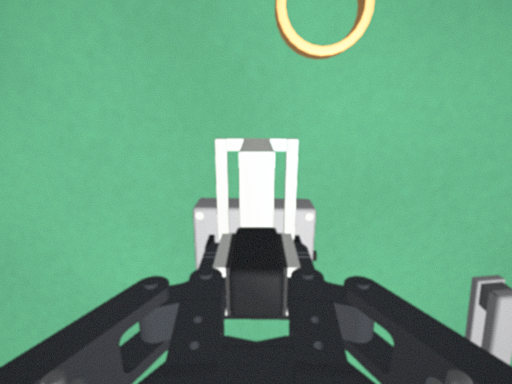

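View pics/t3.png

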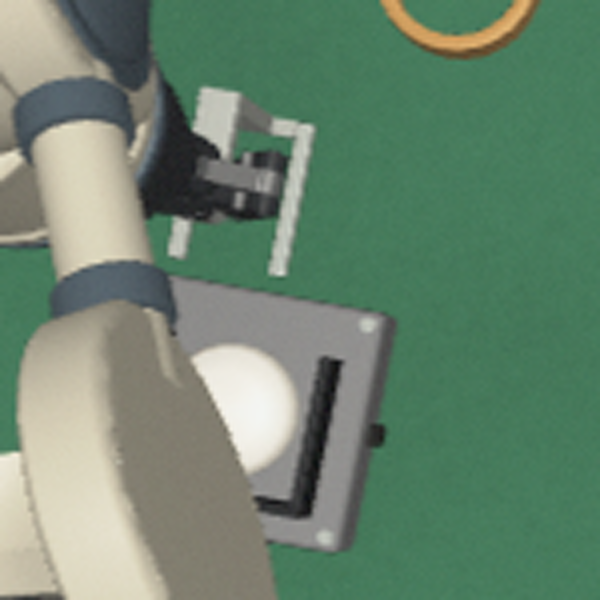

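View pics/s3.png

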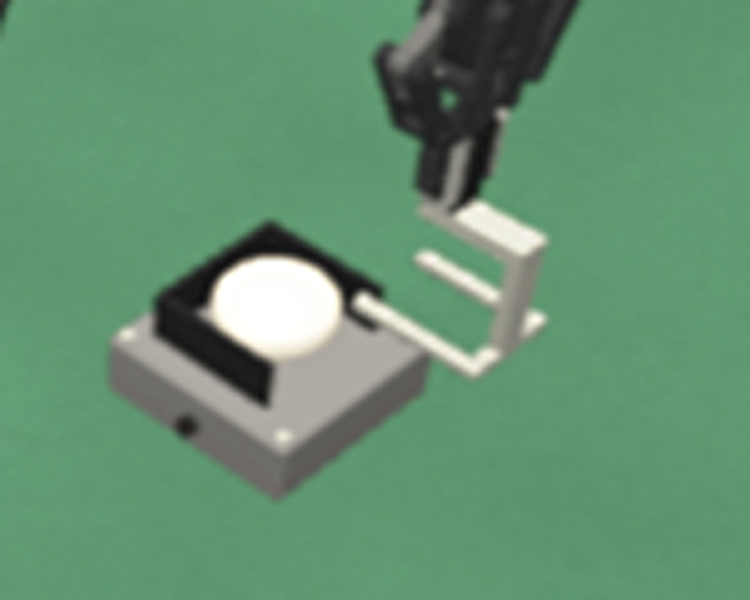

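Run:
```python
from h import *
a=cv2.imread('pics/w3.png');cv2.imwrite('pics/w3z.png',cv2.resize(a[130:270,185:325],None,fx=4,fy=4,interpolation=cv2.INTER_CUBIC))
C=np.load('pics/w3.npy',allow_pickle=True).item()
L=[(.065,.065,.04),(.065,-.065,.04),(.065,.065,.0),(.065,-.065,.0)]
print(proj(C,body([.527,.2805,-.19],L)))
```

```text
[[192.15566339 207.17787948]
 [317.49534457 207.1458994 ]
 [199.0985159  195.95166736]
 [310.75096163 195.92834133]]
```

View pics/w3z.png

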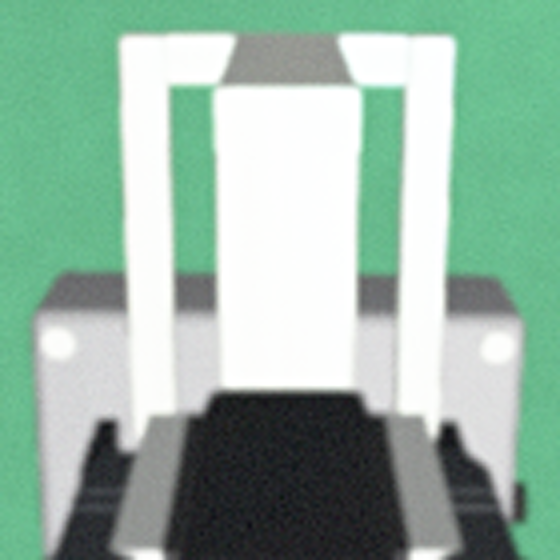

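send_rows --pt "0 -0.5 15 0 0 0 1" --pt "0 -1 35 0 0 0 1" --pt "0 -1.2 55 0 0 0 1" --pt "0 -1.2 68 0 0 0 1" --pt "0 -1.2 73 0 0 0 1" --pt "0 -1.2 73 0 0 0 1" --pt "-6 -1.2 73 0 0 0 1" --pt "-12 -1.2 73 0 0 0 1" --pt "-18 -1.2 73 0 0 0 1" --pt "-22 -1.2 73 0 0 0 1" --pt "-25 -1.2 73 0 0 0 1" --pt "-25 -1.2 73 0 0 0 1" --pt "-25 -1.2 73 0 0 0 1"

```text
time_s: 7.3
ee_pos: [0.596, 0.2679, 0.1208]
ee_rot: [-3.141, 0.0, -0.19]
contact_force: [-0.0, 0.6, -2.7]
grip_width: 0.021
```

Run:
```python
from h import *
from station import env
s,C=wrist(env,'pics/w4.png')
cv2.imwrite('pics/scene4.png',env.grab_frame('scene')['image'])
print(s['ee_pos'],s['ee_rot'],s['contact_force'],rel(s,[.527+.0006*.19/.2,.2805+.0005,.1198],-.19))
a=cv2.imread('pics/scene4.png');cv2.imwrite('pics/s4.png',cv2.resize(a[80:170,255:375],None,fx=6,fy=6,interpolation=cv2.INTER_CUBIC))
```

```text
[0.59600878 0.26790257 0.12077958] [-3.14140964e+00  1.57352312e-05 -1.90158376e-01] [-0.04989521  0.58406989 -2.71396405] [-6.96807e+01  7.48000e-02  9.80700e-01 -2.00000e-04  0.00000e+00
 -2.00000e-04]
```

View pics/s4.png

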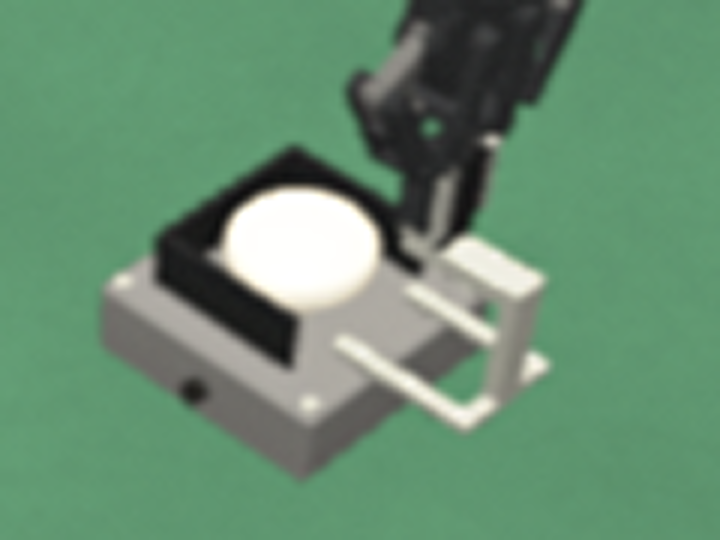

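View pics/w4.png

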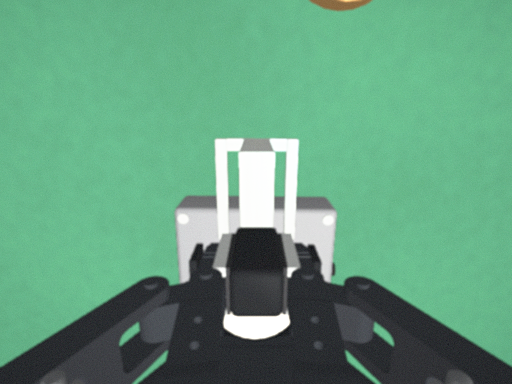

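The scene view shows the prong tips at about (345,343) and (412,290) in the zoom, aligned either side of the cap and just above the box top. In the wrist view the box (u 178–334) is centred on the fork (u 215–298). I'll slide in now.

send_rows --pt "-4 0 1 0 0 0 1" --pt "-10 0 1 0 0 0 1" --pt "-17 0 1 0 0 0 1" --pt "-24 0 1 0 0 0 1" --pt "-31 0 1 0 0 0 1" --pt "-38 0 1 0 0 0 1" --pt "-45 0 1 0 0 0 1" --pt "-52 0 1 0 0 0 1" --pt "-59 0 1 0 0 0 1" --pt "-65 0 1 0 0 0 1" --pt "-68.5 0 1 0 0 0 1" --pt "-69.7 0 1 0 0 0 1" --pt "-69.7 0 1 0 0 0 1"

```text
time_s: 8.7
ee_pos: [0.5277, 0.2811, 0.1197]
ee_rot: [-3.141, -0.0, -0.19]
contact_force: [-0.5, 0.5, -2.1]
grip_width: 0.0213
```

Run:
```python
from h import *
from station import env
s,C=wrist(env,'pics/w5.png')
cv2.imwrite('pics/scene5.png',env.grab_frame('scene')['image'])
print(s['ee_pos'],s['ee_rot'],s['contact_force'],s['wrist_torque'])
a=cv2.imread('pics/scene5.png');cv2.imwrite('pics/s5.png',cv2.resize(a[80:170,255:375],None,fx=6,fy=6,interpolation=cv2.INTER_CUBIC))
```

```text
[0.52771086 0.28109544 0.11974167] [-3.14131938e+00 -6.29692824e-05 -1.90263576e-01] [-0.48545107  0.5175358  -2.14988106] [-0.02530219  0.03343989  0.05026116]
```

View pics/s5.png

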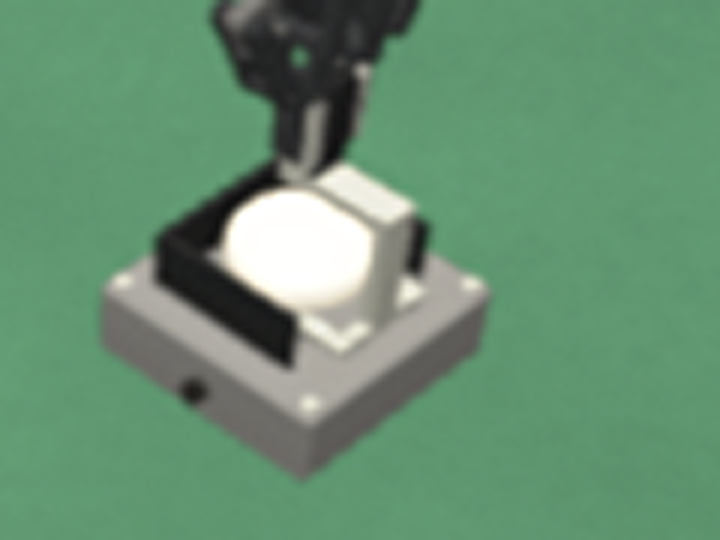

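View pics/w5.png

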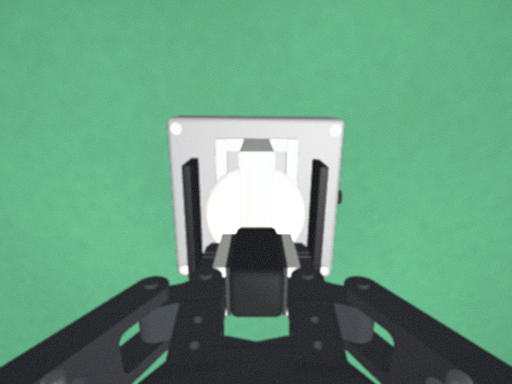

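The fork is fully under the head: the cap spans u 206–305 in the wrist view, centred, with no contact force. I'll pull up slowly.

send_rows --pt "0 0 -2 0 0 0 1" --pt "0 0 -4 0 0 0 1" --pt "0 0 -6 0 0 0 1" --pt "0 0 -8 0 0 0 1" --pt "0 0 -10 0 0 0 1" --pt "0 0 -12 0 0 0 1" --pt "0 0 -14 0 0 0 1" --pt "0 0 -16 0 0 0 1" --pt "0 0 -18 0 0 0 1" --pt "0 0 -20 0 0 0 1" --pt "0 0 -23 0 0 0 1" --pt "0 0 -27 0 0 0 1" --pt "0 0 -32 0 0 0 1" --pt "0 0 -37 0 0 0 1" --pt "0 0 -42 0 0 0 1" --pt "0 0 -47 0 0 0 1" --pt "0 0 -52 0 0 0 1" --pt "0 0 -56 0 0 0 1" --pt "0 0 -58 0 0 0 1" --pt "0 0 -58 0 0 0 1"

```text
time_s: 10.8
ee_pos: [0.528, 0.2811, 0.178]
ee_rot: [-3.141, -0.0, -0.19]
contact_force: [0.5, 0.6, -3.9]
grip_width: 0.0216
```

Run:
```python
from h import *
from station import env
s,C=wrist(env,'pics/w6.png')
cv2.imwrite('pics/scene6.png',env.grab_frame('scene')['image'])
print(s['ee_pos'],s['ee_rot'],s['contact_force'],s['wrist_torque'])
a=cv2.imread('pics/scene6.png');cv2.imwrite('pics/s6.png',cv2.resize(a[60:170,255:375],None,fx=5,fy=5,interpolation=cv2.INTER_CUBIC))
```

```text
[0.52804198 0.28105841 0.17799162] [-3.14106097e+00 -4.83542209e-04 -1.90445677e-01] [ 0.45794938  0.55880706 -3.86489978] [ 0.02624768  0.04339774 -0.0066156 ]
```

View pics/s6.png

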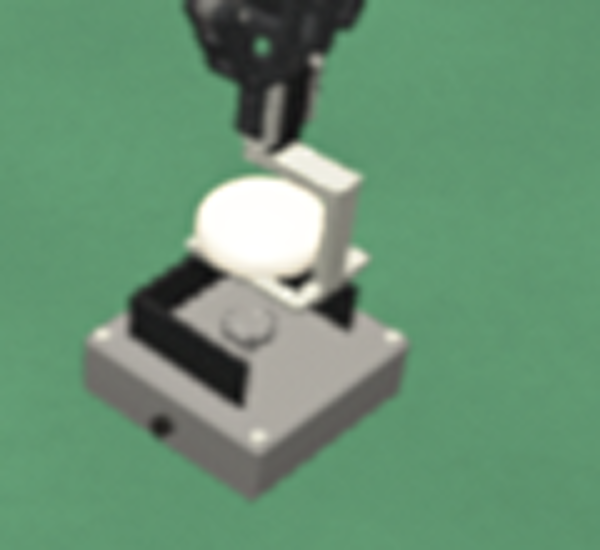

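View pics/w6.png

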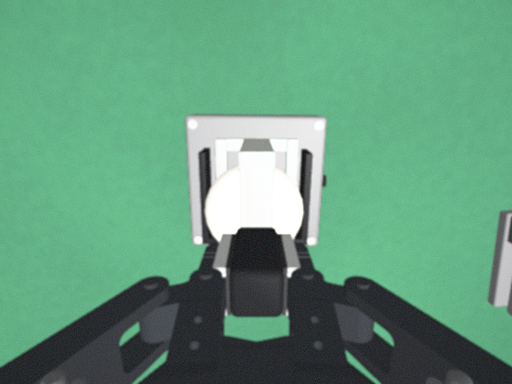

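The cap has popped off and sits level on the fork, with the bare stem visible at (248,325) in the zoom. I'll carry it to the tray.

Run:
```python
from h import *
from station import env
s=env.state()
r=rel(s,[.4925,-.298,.2],-.055);print(r)
p=np.cumsum([4,8,12,16,20,24]+[27]*19+[24,20,16,12,8,4]);p=p/p[-1];print(len(p))
for f in p[:20]:print(np.round(f*r[:3]),round(f*r[5],3))
```

```text
[ 7.486940e+01  5.751791e+02 -2.251470e+01 -2.000000e-04  0.000000e+00
 -1.354000e-01]
31
[ 0.  3. -0.] -0.001
[ 1. 10. -0.] -0.002
[ 3. 20. -1.] -0.005
[ 4. 34. -1.] -0.008
[ 7. 51. -2.] -0.012
[ 9. 71. -3.] -0.017
[12. 94. -4.] -0.022
[ 15. 117.  -5.] -0.027
[ 18. 139.  -5.] -0.033
[ 21. 162.  -6.] -0.038
[ 24. 185.  -7.] -0.044
[ 27. 208.  -8.] -0.049
[ 30. 231.  -9.] -0.054
[ 33. 253. -10.] -0.06
[ 36. 276. -11.] -0.065
[ 39. 299. -12.] -0.07
[ 42. 322. -13.] -0.076
[ 45. 345. -13.] -0.081
[ 48. 367. -14.] -0.086
[ 51. 390. -15.] -0.092
```

send_rows --pt "0 3 -4 0 0 0 1" --pt "1 9 -9 0 0 -0.002 1" --pt "2 18 -14 0 0 -0.004 1" --pt "4 30 -18 0 0 -0.007 1" --pt "6 46 -21 0 0 -0.011 1" --pt "9 66 -22 0 0 -0.016 1" --pt "12 90 -22 0 0 -0.021 1" --pt "15 115 -22 0 0 -0.027 1" --pt "18 140 -22 0 0 -0.033 1" --pt "21 165 -22 0 0 -0.039 1" --pt "25 190 -22 0 0 -0.045 1" --pt "28 215 -22 0 0 -0.051 1" --pt "31 237 -22 0 0 -0.056 1" --pt "33 256 -22 0 0 -0.06 1" --pt "35 271 -22 0 0 -0.063 1" --pt "37 282 -22 0 0 -0.066 1" --pt "38 289 -22 0 0 -0.067 1" --pt "38 292 -22 0 0 -0.068 1" --pt "38 292 -22 0 0 -0.068 1"

```text
time_s: 12.8
ee_pos: [0.5098, -0.0131, 0.1995]
ee_rot: [-3.141, 0.0, -0.123]
contact_force: [-0.5, 0.3, -3.7]
grip_width: 0.0217
```

Run:
```python
from h import *
from station import env
s,C=wrist(env,'pics/w7.png')
print(s['time_s'],s['ee_pos'],s['contact_force'],rel(s,[.4925,-.298,.2],-.055))
```

```text
12.8 [ 0.50978582 -0.01305519  0.19954228] [-0.50222921  0.33808188 -3.70669076] [ 1.769430e+01  2.849196e+02 -5.187000e-01 -2.000000e-04  1.000000e-04
 -6.760000e-02]
```

View pics/w7.png

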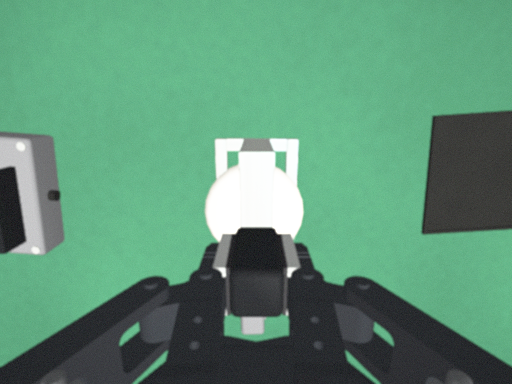

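The cap hasn't moved on the fork (head at u 206–303). I'll continue.

send_rows --pt "0 3 0 0 0 -0.001 1" --pt "1 9 0 0 0 -0.002 1" --pt "1 18 0 0 0 -0.004 1" --pt "2 30 0 0 0 -0.007 1" --pt "3 46 0 0 0 -0.011 1" --pt "4 66 0 0 0 -0.016 1" --pt "6 90 0 0 0 -0.021 1" --pt "7 115 0 0 0 -0.027 1" --pt "9 140 0 0 0 -0.033 1" --pt "10 165 0 0 0 -0.039 1" --pt "12 188 0 0 0 -0.045 1" --pt "13 209 0 0 0 -0.05 1" --pt "14 229 0 0 0 -0.055 1" --pt "15 247 0 0 0 -0.059 1" --pt "16 262 0 0 0 -0.062 1" --pt "17 273 0 0 0 -0.065 1" --pt "17.7 281 0 0 0 -0.067 1" --pt "17.7 285 0 0 0 -0.068 1" --pt "17.7 285 0 0 0 -0.068 1"

```text
time_s: 14.75
ee_pos: [0.4925, -0.2979, 0.1994]
ee_rot: [-3.141, 0.0, -0.055]
contact_force: [-0.4, 0.6, -4.3]
grip_width: 0.0213
```

Run:
```python
from h import *
from station import env
s,C=wrist(env,'pics/w8.png')
print(s['time_s'],s['ee_pos'],s['ee_rot'],s['contact_force'])
L=[(.07,.09,.005),(.07,-.09,.005),(-.07,-.09,.005),(-.07,.09,.005)]
print(proj(C,body([.4725,-.2968,-.0555],L)))
```

```text
14.75 [ 0.49254894 -0.29790762  0.19939524] [-3.14121361e+00  1.39266464e-04 -5.45209462e-02] [-0.40224463  0.61025949 -4.27672862]
[[173.42533206 125.87556267]
 [337.94402573 125.99765634]
 [329.06835326 242.79936551]
 [182.22437344 242.72108643]]
```

View pics/w8.png

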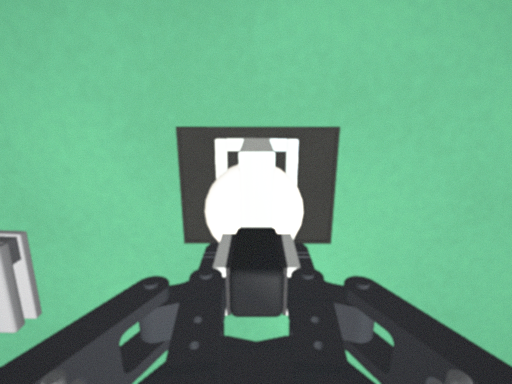

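send_rows --pt "0 0 6 0 0 0 1" --pt "0 0 16 0 0 0 1" --pt "0 0 28 0 0 0 1" --pt "0 0 42 0 0 0 1" --pt "0 0 56 0 0 0 1" --pt "0 0 70 0 0 0 1" --pt "0 0 82 0 0 0 1" --pt "0 0 92 0 0 0 1" --pt "0 0 99 0 0 0 1" --pt "0 0 104 0 0 0 1" --pt "0 0 107 0 0 0 1" --pt "0 0 109 0 0 0 1" --pt "0 0 111 0 0 0 1" --pt "0 0 113 0 0 0 1" --pt "0 0 115 0 0 0 1" --pt "0 0 116.6 0 0 0 1" --pt "0 0 116.6 0 0 0 1" --pt "0 0 116.6 0 0 0 1"

```text
time_s: 16.6
ee_pos: [0.4925, -0.2974, 0.0828]
ee_rot: [-3.141, 0.0, -0.054]
contact_force: [-0.5, 1.5, -1.7]
grip_width: 0.0214
```

Run:
```python
from h import *
from station import env
s,C=wrist(env,'pics/w9.png')
cv2.imwrite('pics/scene9.png',env.grab_frame('scene')['image'])
print(s['time_s'],s['ee_pos'],s['ee_rot'],s['contact_force'],s['wrist_torque'])
a=cv2.imread('pics/scene9.png');cv2.imwrite('pics/s9.png',cv2.resize(a[200:340,80:210],None,fx=4,fy=4,interpolation=cv2.INTER_CUBIC))
```

```text
16.6 [ 0.49254184 -0.29742872  0.08282204] [-3.14106364e+00  2.26028934e-04 -5.43154218e-02] [-0.51187818  1.46566737 -1.65283761] [-0.00711688  0.02134693  0.04510365]
```

View pics/s9.png

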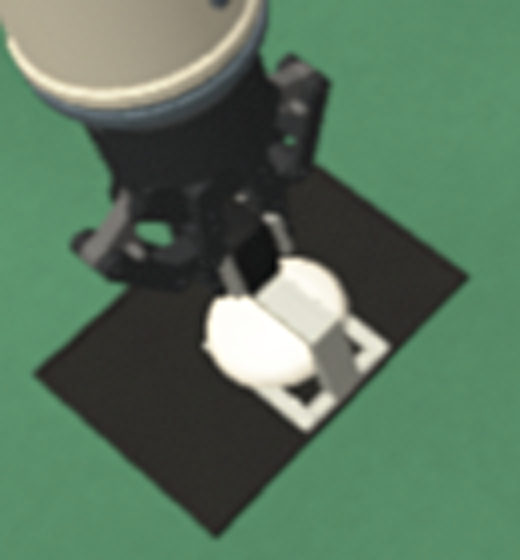

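View pics/w9.png

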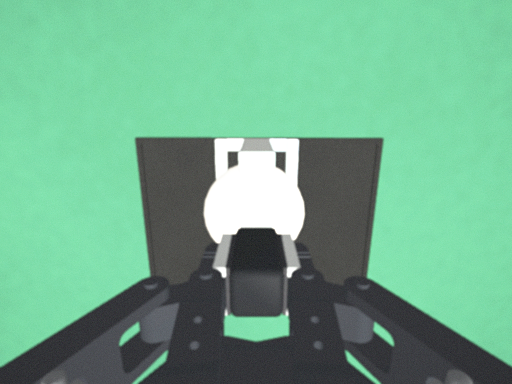

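send_rows --pt "1 -0.4 0 0 0 0 1" --pt "3 -0.8 0 0 0 0 1" --pt "6 -0.8 0 0 0 0 1" --pt "10 -0.8 0 0 0 0 1" --pt "14 -0.8 0 0 0 0 1" --pt "18 -0.8 0 0 0 0 1" --pt "22 -0.8 0 0 0 0 1" --pt "25 -0.8 0 0 0 0 1" --pt "25 -0.8 0 0 0 0 1" --pt "25 -0.8 0 0 0 0 1"

```text
time_s: 17.7
ee_pos: [0.5175, -0.298, 0.0828]
ee_rot: [-3.141, 0.0, -0.054]
contact_force: [-0.1, -0.9, -2.6]
grip_width: 0.0214
```

Run:
```python
from h import *
from station import env
s,C=wrist(env,'pics/w10.png')
print(s['time_s'],s['ee_pos'],s['contact_force'],s['wrist_torque'])
```

```text
17.7 [ 0.51752368 -0.29795323  0.08281617] [-0.09976163 -0.87959847 -2.58080367] [ 0.00454697  0.05083092 -0.05429232]
```

View pics/w10.png

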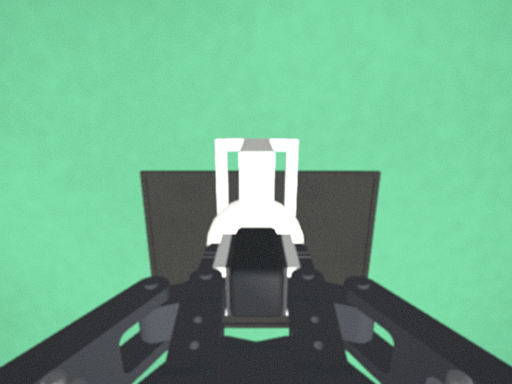

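The tray edge moved 33 px and the cap 35 px, so the cap is staying put while the fork slides out. I'll continue.

send_rows --pt "3 0 0 0 0 0 1" --pt "8 0 0 0 0 0 1" --pt "14 0 0 0 0 0 1" --pt "21 0 0 0 0 0 1" --pt "28 0 0 0 0 0 1" --pt "35 0 0 0 0 0 1" --pt "42 0 0 0 0 0 1" --pt "49 0 0 0 0 0 1" --pt "56 0 0 0 0 0 1" --pt "63 0 0 0 0 0 1" --pt "70 0 0 0 0 0 1" --pt "76 0 0 0 0 0 1" --pt "81 0 0 0 0 0 1" --pt "84 0 0 0 0 0 1" --pt "85 0 0 0 0 0 1" --pt "85 0 0 0 0 0 1"

```text
time_s: 19.35
ee_pos: [0.6023, -0.3025, 0.0828]
ee_rot: [-3.141, 0.0, -0.054]
contact_force: [0.6, -0.3, -3.3]
grip_width: 0.0211
```

Run:
```python
from h import *
from station import env
s,C=wrist(env,'pics/w11.png')
cv2.imwrite('pics/scene11.png',env.grab_frame('scene')['image'])
print(s['time_s'],s['ee_pos'],s['contact_force'],s['wrist_torque'])
a=cv2.imread('pics/scene11.png');cv2.imwrite('pics/s11.png',cv2.resize(a[200:350,80:280],None,fx=4,fy=4,interpolation=cv2.INTER_CUBIC))
```

```text
19.35 [ 0.60228158 -0.30254562  0.08277677] [ 0.59305885 -0.33643851 -3.26048918] [0.02792045 0.05751809 0.07440809]
```

View pics/s11.png

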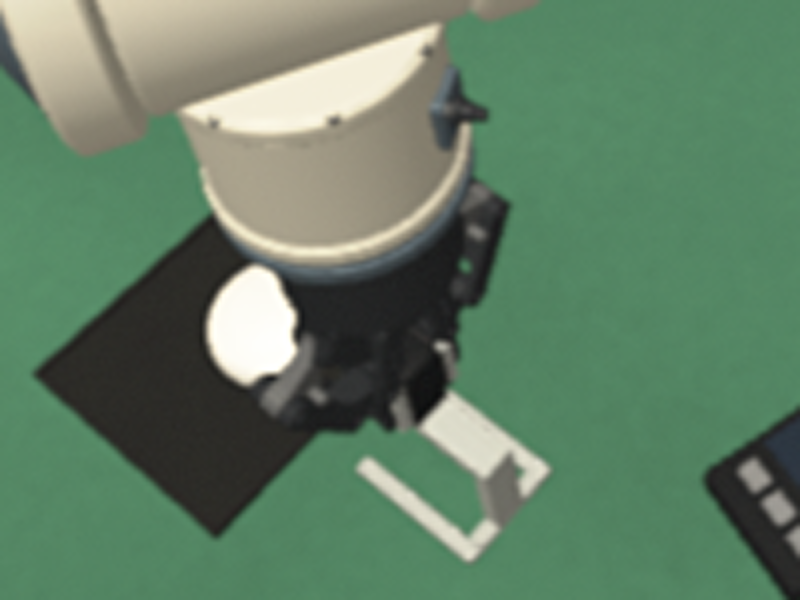

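View pics/w11.png

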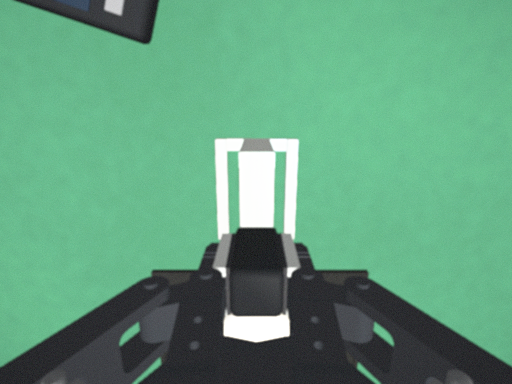

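The fork is clear of the tray, with its prong tip about 30 mm past the rim. I'll lower it, release and retreat up.

send_rows --pt "0 0 2 0 0 0 1" --pt "0 0 4 0 0 0 1" --pt "0 0 6 0 0 0 1" --pt "0 0 7.5 0 0 0 1" --pt "0 0 8.7 0 0 0 1" --pt "0 0 9 0 0 0 1" --pt "0 0 9 0 0 0 1"

```text
time_s: 20.15
ee_pos: [0.602, -0.3025, 0.0739]
ee_rot: [-3.141, 0.001, -0.054]
contact_force: [-0.7, 0.4, 1.0]
grip_width: 0.0212
```

send_rows --pt "0 0 0 0 0 0 0.3" --pt "0 0 0 0 0 0 0.1" --pt "0 0 0 0 0 0 -0.2" --pt "0 0 0 0 0 0 -0.5" --pt "0 0 0 0 0 0 -0.8" --pt "0 0 0 0 0 0 -1" --pt "0 0 0 0 0 0 -1" --pt "0 0 0 0 0 0 -1" --pt "0 0 -10 0 0 0 -1" --pt "0 0 -30 0 0 0 -1" --pt "0 0 -55 0 0 0 -1" --pt "0 0 -85 0 0 0 -1" --pt "0 0 -120 0 0 0 -1" --pt "0 0 -150 0 0 0 -1" --pt "0 0 -150 0 0 0 -1"

```text
time_s: 21.65
ee_pos: [0.6039, -0.3036, 0.2294]
ee_rot: [3.139, -0.006, -0.054]
contact_force: [1.3, -0.9, 0.2]
grip_width: 0.0852
```

Run:
```python
from h import *
from station import env
s,C=wrist(env,'pics/w12.png')
print(s['time_s'],s['ee_pos'],s['contact_force'],s['grip_width'],rel(s,[.5,.0,.3],-.054))
cv2.imwrite('pics/scene12.png',env.grab_frame('scene')['image'])
L=[(.05,.029,.006),(.05,-.029,.006),(-.026,.029,.006),(-.026,-.029,.006),(.011,-.011,.114),(-.011,-.011,.114),(-.011,.011,.114),(.011,.011,.114)]
print(proj(C,body([.602,-.3025,-.054],L)))
```

```text
21.65 [ 0.60386212 -0.30364513  0.22942406] [ 1.32520099 -0.87504971  0.18391503] 0.0852339399471125 [-1.197687e+02 -2.973349e+02 -7.222250e+01  3.000000e-03 -6.200000e-03
 -4.000000e-04]
[[229.77586241 127.10537281]
 [278.49919175 127.0624704 ]
 [231.27556264 188.76039504]
 [277.29476722 188.68771039]
 [266.40843275 180.16592721]
 [266.19270759 203.88937002]
 [241.81635263 203.93206839]
 [241.47263316 180.20289725]]
```

View pics/w12.png

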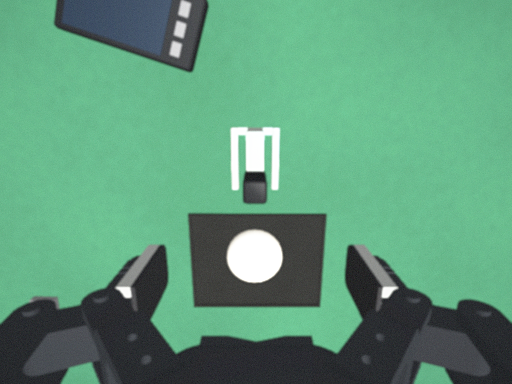

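View pics/scene12.png

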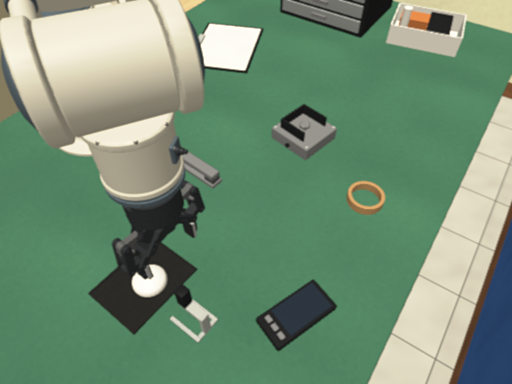

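The puller stands where predicted (handle at (255,188)) and the cap is in the tray at (255,256). I'll move the arm aside to check from the top camera.

send_rows --pt "0 0 -30 0 0 0 -1" --pt "0 0 -60 0 0 0 -1" --pt "-20 -40 -70 0 0 0 -1" --pt "-50 -80 -70 0 0 0 -1" --pt "-80 -130 -70 0 0 0 -1" --pt "-100 -180 -70 0 0 0 -1" --pt "-120 -230 -70 0 0 0 -1" --pt "-120 -270 -70 0 0 0 -1" --pt "-120 -300 -70 0 0 0 -1" --pt "-120 -300 -70 0 0 0 -1" --pt "-120 -300 -70 0 0 0 -1" --pt "-120 -300 -70 0 0 0 -1"

```text
time_s: 22.95
ee_pos: [0.4985, 0.0028, 0.2943]
ee_rot: [3.141, 0.0, -0.055]
contact_force: [-0.2, 0.1, 0.6]
grip_width: 0.0854
```

Run:
```python
from h import *
from station import env
for n in('top','scene'): cv2.imwrite(f'pics/{n}13.png',env.grab_frame(n)['image'])
a=cv2.imread('pics/top13.png');cv2.imwrite('pics/t13.png',cv2.resize(a[150:290,330:470],None,fx=4,fy=4,interpolation=cv2.INTER_CUBIC))
b=cv2.imread('pics/scene13.png');cv2.imwrite('pics/s13.png',cv2.resize(b[220:350,80:240],None,fx=4,fy=4,interpolation=cv2.INTER_CUBIC))
L=[(.05,.029,.006),(.05,-.029,.006),(-.026,.029,.006),(-.026,-.029,.006),(0,0,.114)]
print((proj(TOP,body([.602,-.3025,-.054],L))-[330,150])*4)
```

```text
[[224.38350751  43.47515806]
 [328.32898259  47.10390919]
 [222.85300384 179.47000502]
 [327.44322647 183.06602337]
 [342.48965078 110.03324244]]
```

View pics/t13.png

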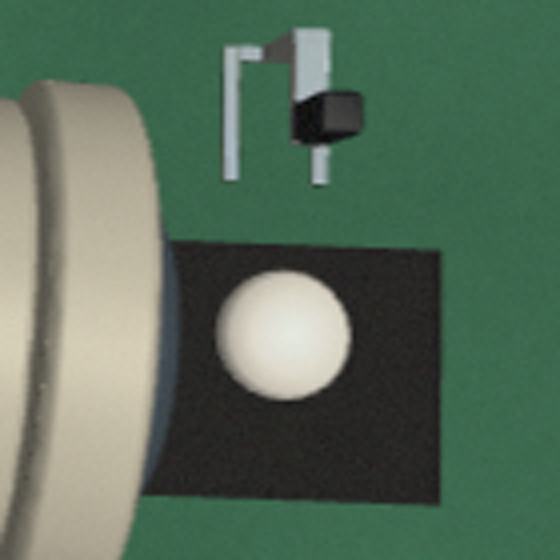

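View pics/s13.png

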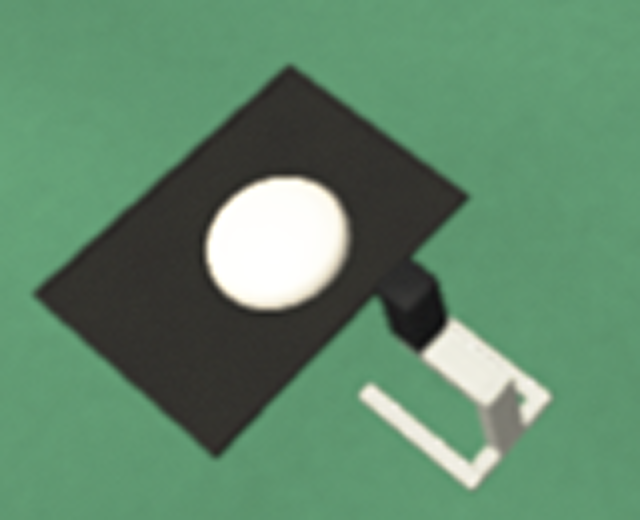

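The cap is upright at (284,335) in the zoom, well inside the tray, and the puller stands clear on the counter.

Run:
```python
from h import *
from station import env
p=un(TOP,(401,233.6),.03)[:2]-[.4725,-.2968];c,s=np.cos(.0555),np.sin(.0555)
print('cap in tray',c*p[0]-s*p[1],s*p[0]+c*p[1])
b=env.grab_frame('scene')['image'];a=cv2.imread('pics/scene0.png')
d=cv2.absdiff(a,b).max(2)
for n,(x,y) in dict(stap=(200,168),tape=(366,197),scan=(297,313)).items(): print(n,(d[y-40:y+40,x-40:x+40]>60).sum())
print(env.job_done())
```

```text
cap in tray 0.01897589944891962 0.003207329217661957
stap 0
tape 0
scan 0
the job is handed in; nothing more can be done
None
```

The job is handed in, and every check I made agreed with what was asked. No verdict was reported back.

- **Pulling the cap:** I took the puller by its handle and slid the fork under the head from the open side of the guard. I then pulled straight up until the cap popped off. The fingers never touched the cap.
- **Placing the cap:** I carried it on the fork and lowered it into the black tray, then slid the fork out and stood the puller on the counter beyond the tray. The whole run took about 23 s.
- **Last checks:**
  - The cap is upright about 19 mm (tray x) and 3 mm (tray y) from the tray centre.
  - The puller is upright on the counter, with its handle about 130 mm from the tray centre and about 110 mm from the cap.
  - The tape, hand terminal and stapler look unchanged from the first scene picture.

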